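# Start and close the lug cap of a sample pot

### The arm

A 6-joint arm with a two-finger parallel gripper is mounted at the origin on a cart in front of the work surface, level with it; the furniture and walls round the work are solid. World frame = base frame: x ahead of the robot, y to its left, z up, the work surface at z = 0. Lengths are in m, angles in rad, forces in N, time in s.
With the tool pointing down it reaches from about 0.35 to 0.85 m from the base axis. Payload 8.1 kg.
Tool frame: the origin (TCP) lies between the finger pads; the fingertips stand 11 mm ahead of it and the grasp point (between the pads) lies 8 mm behind it (robot.tips_ahead is the distance from the TCP to the fingertips, in m); z points along the fingers, y is the line along which they close (so a half turn about z gives the same grasp; the last joint's range is limited). The gripper opens to 93 mm and grips with 3 to 60 N. Pads are 15 mm wide; open, the fingers measure 128 mm over their backs; the gripper's body (75 mm by 188 mm) begins 65 mm behind the grasp point.
Start: joints at [-1.218, 0.13, 1.488, -0, 1.523, -0.085], TCP at [0.254, -0.543, 0.192] pointing down, gripper open.
Joint ranges: [-2.96, 2.96], [-0.89, 2.26], [0.02, 2.5], [-1.34, 4.48], [0, 2.73], [-2.66, 2.66]. Speed limits (rad/s): [2.39, 2.39, 2.79, 3.14, 3.14, 3.14].

### API

Orientations are given as a rotation vector (axis times angle).
In Python, from plant import robot gives the robot as it stands. The module is installed in compiled form; this text tells all that it offers.
- The arm moves only by the tool move_arm, never from a script. Its argument "deltas" is one flat list of numbers, 7 for each row, row after row: the shift along the tool's x, y, z in m, then the turn, a rotation vector about the tool's x, y, z in rad, then the opening, from 0 (shut) to 1 (fully open). A call has 1 to 12 rows; each row is the pose to reach, as a shift and turn from the pose commanded when the call began, along the tool's axes at that moment; what a row does not reach only later rows make up. A row lasts 1/8 s, in which the tool goes at most 62.5 mm and 10.7 degrees, less where a joint would pass 70% of its speed; a pose out of reach is approached as far as the arm can. A call with a gripper value outside its range is refused whole. The fingers move at their own pace and stop on an object; "squeeze" is the grip in N (left out, the last holds). Time passes only in rows, so rows that repeat a pose let the fingers close. It gives the time, the measured TCP pose, the force, the opening and the grip force at its end, in the units of the state.
- robot.read_state(): the state, without advancing time (a new reading comes with each control period).
- robot.read_camera(name): name is "scene" or "top" or "wrist"; returns (picture, depth): 400x640x3 uint8, red, green, blue; 400x640 float32, m along the optical axis (not along the pixel's ray), 0 where there is no reading.
- robot.camera_model(name): a dict with "K" (3x3 intrinsics, pixels), "R" (3x3) and "t" (3): a world point X has camera coordinates R X + t; the wrist camera has in their place "tool_from_camera" (4x4, takes a point from camera to tool coordinates, whose origin is the TCP and whose axes are the flange's). Camera axes: x right, y down, z forward; pixel columns grow to the right and rows downward; lengths in m; the calibration is good to about 2 mm. A picture is of the moment at which its call begins: read the wrist's pose just before it. camera_model takes no time and is no camera call.
- robot.close_job(): hands the job in; it is judged then, once.
Trained networks look in the newest picture that a camera, given by its name, has taken for a name from the list of things; names that differ only in an ending like _2 or _b are one class to them, and where a whole thing is asked for, a point or a joint stands for the part that bears it (a point fixed in the world has none). Each returns a list of dicts, best first, with "confidence" (0 to 1); they miss things now and then, are a little off and sometimes report something else, mostly with a low value. They report only what shows in the picture. A call takes as long as a camera call. They do not tell look-alikes from the thing itself.
- robot.recognise(camera, label): "uv" ([column, row] in pixels, amid what is visible of it).
The state is a dict: "t": time; "q": joint angles; "dq": joint speeds; "joint_torque": joint torques, N m; "tool_pos": TCP position; "orientation": TCP orientation; "force": force on the tool from outside, world axes, zero at the start; "wrist_torque": the same for the moment, N m; "opening": finger opening in m; "gripper_force": force on a finger pad.
Only numpy, scipy, OpenCV 4.12 (cv2) and the standard library are available. Lean on these libraries where they do the work, as an engineer would, in place of code of your own. Each camera call takes 0.05 s, during which the arm holds its last target. There are 200 camera calls.

### The job

The orange cap on the aluminium sample pot was only set on and its lugs still ride on top of the lug ring. Turn the cap backward (anticlockwise seen from above) until its white pointer meets the pot's green mark and let it drop fully into the pot, then turn it forward (clockwise) to the red mark and let go. The blue-capped pot is already closed; do not push the amber jar or the glass flask about.

Things in the scene. Friction and masses are not known exactly. Their poses are not given: they have to be found in the camera images.
- pot: Bare aluminium pot fixed to the worktop, 60 mm high, head 92 mm across; a like pot with a blue cap stands by. Origin: centre of its underside, z up. On the rim: green entry mark at its +x, red closed mark 57 deg clockwise of it (from above). The cap drops in when its pointer is within 10 deg of green, then turns only clockwise, freely, to a stop a little past red. Bore slots are 120 deg apart.
- cap: Orange cap, loose, 0.18 kg, disc 68 mm wide; stem in the pot keeps it centred. Origin: centre of disc underside, z up. Grip bar on top along x: 54 long, 13 thick, z 6 to 32 mm. White pointer and stripe at its +x. Starts with origin 72 mm above the pot's origin, pointer 31 to 52 deg clockwise of green (a stop lies further clockwise); dropped in: 60 mm, disc on the rim, 3 mm vertical play.
- amber_jar: Bystander: brown jar with a black lid, 56 mm across, 75 mm high, loose; origin at the centre of its underside.
- flask: Bystander: empty conical glass flask, 72 mm across, 110 mm high, loose; origin at the centre of its underside.
Things that resemble listed ones, but are neither listed nor needed, are in the scene too. Of the things that look like the cap, the middle-sized one is meant.

How it is judged:
By the outcome, as a careful person would: the job done as asked, in the order asked, and still so for the second after the job is handed in, with the robot touching nothing.
It also fails if it takes over 35 s, if anything falls off the work surface, if the arm or the gripper's body presses on something with over 40 N, if the wrist force passes 120 N, or if a joint passes its speed limit or range.

## Working session

There is one attempt and no reset: what is moved stays moved. The work goes in short steps, Python scripts to look and compute and a tool call to move; the robot and the scene stay as the last step left them, time stands still between calls to the robot, and variables do not carry over. Pictures are saved under pics/ and viewed, at most 10 in all, crops included, and the job is handed in when it is done.

Besides the shell and the picture viewer there is one more tool, called after ">>>" by a JSON object that holds its "method" and its "body", one argument or row to a line. move_arm: Moves the arm, as the interface text tells. Its arguments: {"type":"object","properties":{"deltas":{"type":"array","items":{"type":"number"}},"squeeze":{"type":"number"}},"required":["deltas"]}

```bash
mkdir -p pics
cat > h.py <<'E'
import numpy as np, cv2
from plant import robot
from scipy.spatial.transform import Rotation as Rn
def cam(name):
    s=robot.read_state(); im,d=robot.read_camera(name); m=robot.camera_model(name)
    K=np.array(m["K"])
    if name=="wrist":
        T=np.array(m["tool_from_camera"]); Rw=Rn.from_rotvec(s["orientation"]).as_matrix()
        A=Rw@T[:3,:3]; b=Rw@T[:3,3]+s["tool_pos"]
    else:
        R=np.array(m["R"]); A=R.T; b=-R.T@np.array(m["t"])
    v,u=np.mgrid[0:400,0:640]
    P=np.stack([(u-K[0,2])/K[0,0]*d,(v-K[1,2])/K[1,1]*d,d],-1)@A.T+b
    return im,d,P,(K,A,b)
def save(n,im): cv2.imwrite("pics/"+n,im[:,:,::-1])
E
python3 - <<'E'
from h import *
np.set_printoptions(precision=3,suppress=True)
for c in("top","scene"):
    im,d,P,_=cam(c); save(c+"1.png",im)
    for l in("cap","pot","amber_jar","flask"):
        for r in robot.recognise(c,l):
            u,v=map(int,r["uv"]); print(c,l,r["uv"],round(r["confidence"],2),P[v,u])
print(robot.read_state())
E
```

```text
top cap [288.4, 187.3] 0.87 [ 0.462 -0.036  0.103]
top cap [409.9, 237.2] 0.85 [ 0.307 -0.391  0.075]
top cap [249.0, 211.0] 0.68 [0.399 0.091 0.027]
top pot [294.0, 195.2] 0.56 [ 0.44  -0.052  0.079]
top amber_jar [431.8, 163.5] 0.58 [ 0.527 -0.465  0.078]
top flask [218.0, 191.5] 0.66 [0.46  0.179 0.063]
scene cap [268.0, 212.1] 0.88 [ 0.464 -0.019  0.078]
scene cap [249.7, 261.9] 0.68 [0.391 0.111 0.036]
scene cap [406.5, 200.2] 0.61 [ 0.29  -0.346  0.045]
scene pot [269.7, 232.9] 0.78 [ 0.447 -0.003  0.038]
scene amber_jar [271.3, 235.8] 0.63 [ 0.444 -0.006  0.031]
scene flask [190.0, 266.0] 0.82 [0.457 0.206 0.044]
{'t': 0.5, 'q': array([-1.218,  0.13 ,  1.488,  0.   ,  1.523, -0.085]), 'dq': array([0.   , 0.001, 0.001, 0.   , 0.001, 0.   ]), 'joint_torque': array([ -0.002, -55.918, -49.157,   0.077,   0.024,  -0.   ]), 'tool_pos': array([ 0.254, -0.543,  0.191]), 'orientation': array([-3.067, -0.682,  0.   ]), 'force': array([ 0.435, -0.706, -1.404]), 'wrist_torque': array([ 0.009, -0.034, -0.021]), 'gripper_force': 0.0, 'opening': 0.0931083520730192}
```

View pics/top1.png

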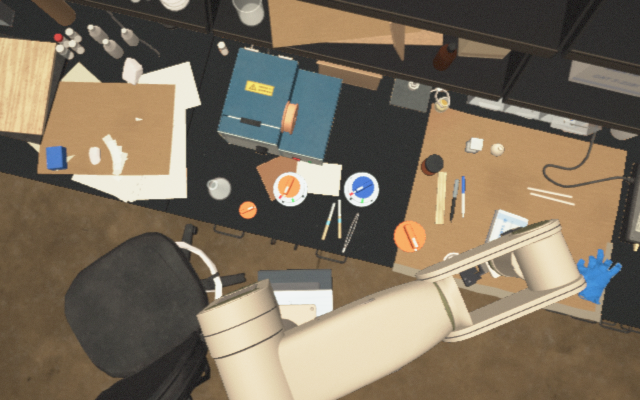

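View pics/scene1.png

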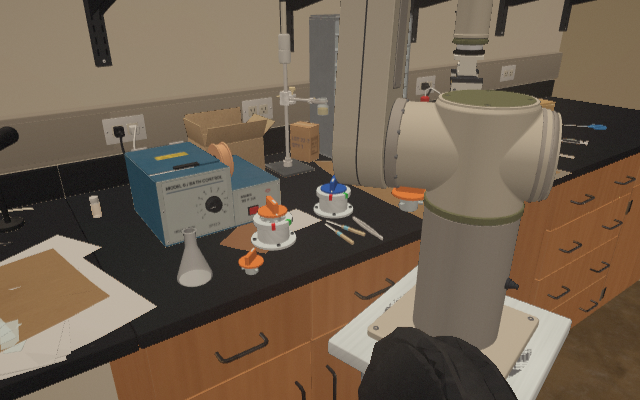

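The orange-capped pot is at top (290,189) and the blue-capped one at (362,189). The large cap is at (410,237) and the small one at (248,210). The flask is at (219,188) and the jar at (432,165). Next is a wrist view.

```bash
cat >> h.py <<'E'
def delta(pos,rotm):
    s=robot.read_state(); R0=Rn.from_rotvec(s["orientation"])
    return np.r_[R0.inv().apply(np.array(pos)-s["tool_pos"]),(R0.inv()*rotm).as_rotvec()]
def down(yaw): # tool y axis at world angle yaw
    c,s_=np.cos(yaw),np.sin(yaw); y=np.array([c,s_,0]);z=np.array([0,0,-1.]);x=np.cross(y,z)
    return Rn.from_matrix(np.stack([x,y,z],1))
E
python3 - <<'E'
from h import *
np.set_printoptions(precision=4,suppress=True)
print(robot.camera_model("wrist"))
s=robot.read_state();R=Rn.from_rotvec(s["orientation"]).as_matrix();print(R)
im,d,P,_=cam("top")
hsv=cv2.cvtColor(im,cv2.COLOR_RGB2HSV)
Q=P[150:225,260:325].reshape(-1,3);C=im[150:225,260:325].reshape(-1,3)
m=(abs(Q[:,0]-.46)<.09)&(abs(Q[:,1]+.036)<.09)&(Q[:,2]>.05)&(C.min(1)>140)
print(m.sum(),Q[m].mean(0),Q[m].min(0),Q[m].max(0),np.histogram(Q[m][:,2],bins=8))
m=(P[...,0]>.5)&(P[...,0]<.9)&(P[...,1]>-.2)&(P[...,1]<.2)&(P[...,2]>.1)
print("box",P[m].min(0),P[m].max(0))
print(delta([.42,-.04,.3],down(np.pi/2)),delta([.42,-.04,.3],down(-np.pi/2)))
E
```

```text
{'K': array([[307.5635,   0.    , 318.9122],
       [  0.    , 307.5635, 192.8328],
       [  0.    ,   0.    ,   1.    ]]), 'tool_from_camera': array([[-0.0002, -0.9689, -0.2474,  0.0684],
       [ 1.    , -0.0004,  0.0007, -0.0007],
       [-0.0008, -0.2474,  0.9689, -0.1931],
       [ 0.    ,  0.    ,  0.    ,  1.    ]])}
[[ 0.9057  0.424  -0.    ]
 [ 0.424  -0.9057  0.0001]
 [ 0.     -0.0001 -1.    ]]
382 [ 0.4665 -0.0417  0.065 ] [ 0.422  -0.1232  0.0503] [0.5497 0.0067 0.111 ] (array([ 95, 203,   8,  41,   6,   0,  10,  19]), array([0.0503, 0.0579, 0.0655, 0.073 , 0.0806, 0.0882, 0.0958, 0.1034,
       0.111 ]))
box [ 0.5394 -0.2     0.1   ] [0.8746 0.2    0.7975]
[ 0.3634 -0.3857 -0.1085  0.      0.     -2.7038] [ 0.3634 -0.3857 -0.1085  0.     -0.      0.4378]
```

>>> {"method": "move_arm", "body": {
  "deltas": [0.04,-0.037,-0.03,0,0,0.05,1,0.08,-0.074,-0.06,0,0,0.1,1,0.12,-0.111,-0.09,0,0,0.15,1,0.16,-0.148,-0.09,0,0,0.2,1,0.2,-0.185,-0.09,0,0,0.25,1,0.24,-0.222,-0.09,0,0,0.3,1,0.28,-0.259,-0.09,0,0,0.35,1,0.32,-0.296,-0.09,0,0,0.4,1,0.36,-0.333,-0.09,0,0,0.438,1,0.395,-0.37,-0.09,0,0,0.438,1,0.395,-0.37,-0.09,0,0,0.438,1,0.395,-0.37,-0.09,0,0,0.438,1]
}}

```text
t: 2.05
tool_pos: [0.4552, -0.0412, 0.2816]
orientation: [3.141, 0.001, -0.0]
force: [0.1, -0.2, -0.1]
opening: 0.0932
gripper_force: 0.0
```

Run:
```python
from h import *
np.set_printoptions(precision=4,suppress=True)
im,d,P,_=cam("wrist"); s=robot.read_state(); print(s["t"],s["tool_pos"],s["q"],s["force"])
save("w1.png",im); np.savez("w1.npz",im=im,P=P)
for r in robot.recognise("wrist","cap"): u,v=map(int,r["uv"]); print(r,P[v,u])
hsv=cv2.cvtColor(im,cv2.COLOR_RGB2HSV).astype(int)
H,S,V=hsv[...,0],hsv[...,1],hsv[...,2]
near=np.hypot(P[...,0]-.465,P[...,1]+.04)<.085
for n,m in dict(green=(H>45)&(H<85)&(S>110),red=((H<4)|(H>174))&(S>150),orange=(H>=5)&(H<20)&(S>150)&(V>120)).items():
    m=m&near&(P[...,2]>.045); N,L,st,c=cv2.connectedComponentsWithStats(m.astype(np.uint8))
    for i in range(1,N):
        if st[i,4]>15: print(n,st[i,4],c[i],P[L==i].mean(0))
```

```text
2.1 [ 0.4551 -0.0417  0.2816] [-0.2032 -0.2815  1.7173 -0.0006  1.7058  1.3682] [-0.3987 -0.0878  0.3167]
{'uv': [555.8, 235.1], 'confidence': 0.91} [ 0.3506 -0.3901  0.05  ]
{'uv': [310.2, 159.7], 'confidence': 0.7} [ 0.4707 -0.03    0.1018]
green 28 [322.1786 187.3929] [ 0.4254 -0.0455  0.0606]
red 25 [293.28 180.16] [ 0.4392 -0.0073  0.0773]
orange 1893 [314.9023 157.8901] [ 0.4695 -0.0358  0.0849]
orange 86 [558.4535 239.4535] [ 0.4914 -0.1036  0.3993]
orange 64 [114.0781 267.3125] [0.4885 0.0076 0.409 ]
orange 572 [518.028  284.9493] [ 0.4843 -0.0874  0.4097]
orange 34 [133.9412 267.3235] [0.4853 0.0069 0.4031]
orange 18 [112.6111 275.5   ] [0.4875 0.0068 0.4112]
orange 17 [109.0588 292.1176] [0.4867 0.0042 0.4166]
orange 24 [534.625 299.   ] [ 0.485  -0.0865  0.4167]
orange 107 [114.9346 309.5607] [0.4797 0.0064 0.4128]
orange 18 [113.0556 307.2222] [0.4803 0.0069 0.4127]
orange 3408 [470.8052 347.493 ] [ 0.4774 -0.0714  0.4219]
orange 22 [561.7727 342.4091] [ 0.4772 -0.091   0.4204]
orange 21 [480.2857 345.5238] [ 0.4773 -0.0736  0.4213]
```

View pics/w1.png

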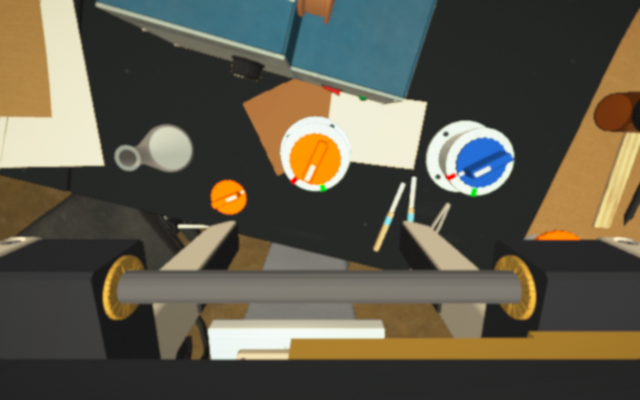

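```bash
cat > meas.py <<'E'
from h import *
def meas(im,P,c0=(.4665,-.0365),zbar=.095):
    hsv=cv2.cvtColor(im,cv2.COLOR_RGB2HSV).astype(int);H,S,V=hsv[...,0],hsv[...,1],hsv[...,2]
    X=P[...,:2];near=np.hypot(X[...,0]-c0[0],X[...,1]-c0[1])<.06
    org=(H>=5)&(H<20)&(S>140)&(V>110)&near
    disc=org&(P[...,2]<zbar-.008)
    (c,r)=cv2.minEnclosingCircle(X[disc&(P[...,2]>.05)].astype(np.float32)*1000); print("disc",np.array(c)/1e3,r, np.median(P[disc][:,2]))
    top=near&(P[...,2]>zbar)&(P[...,2]<.13)
    A=X[top];mu=A.mean(0);w,v=np.linalg.eigh(np.cov((A-mu).T));print("bar n",top.sum(),mu,"len/wid sd",np.sqrt(w)[::-1],"axis deg",np.degrees(np.arctan2(v[1,1],v[0,1])),"z",P[top][:,2].max())
    a=v[:,1];print("ext",np.ptp((A-mu)@a),np.ptp((A-mu)@v[:,0]),"mid",mu+a*(((A-mu)@a).max()+((A-mu)@a).min())/2)
    for n,m in dict(green=(H>45)&(H<85)&(S>90),red=((H<5)|(H>172))&(S>120),white=(S<70)&(V>150)&(P[...,2]>.064)).items():
        m=m&near&(P[...,2]>.045)
        if m.sum(): q=X[m].mean(0)-c0;print(n,m.sum(),q,"az",np.degrees(np.arctan2(q[1],q[0])),"r",np.hypot(*q),"z",np.median(P[m][:,2]))
    rim=near&(S<60)&(V>150)&(abs(P[...,2]-.06)<.006)
    (c,r)=cv2.minEnclosingCircle(X[rim].astype(np.float32)*1000);print("rim",np.array(c)/1e3,r)
E
python3 - <<'E'
from meas import *
np.set_printoptions(precision=4,suppress=True)
z=np.load("w1.npz");meas(z["im"],z["P"])
save("w1c.png",cv2.resize(z["im"][110:200,265:370],None,fx=6,fy=6,interpolation=cv2.INTER_CUBIC))
E
```

```text
disc [ 0.465  -0.0329] 36.41104507446289 0.07780233382120882
bar n 469 [ 0.4682 -0.0352] len/wid sd [0.0154 0.0037] axis deg 154.31887956173827 z 0.1057427387874757
ext 0.05360141515708263 0.013028029223687922 mid [ 0.4675 -0.0348]
green 29 [-0.0411 -0.0091] az -167.51066883124705 r 0.04205452509363338 z 0.06041448383160836
red 27 [-0.0276  0.0294] az 133.22502671171756 r 0.04031784279893447 z 0.060674097750990696
white 2733 [0.0014 0.0062] az 77.5249144997522 r 0.0063870814508509306 z 0.34971492999087694
rim [ 0.4671 -0.0349] 46.021934509277344
```

View pics/w1c.png

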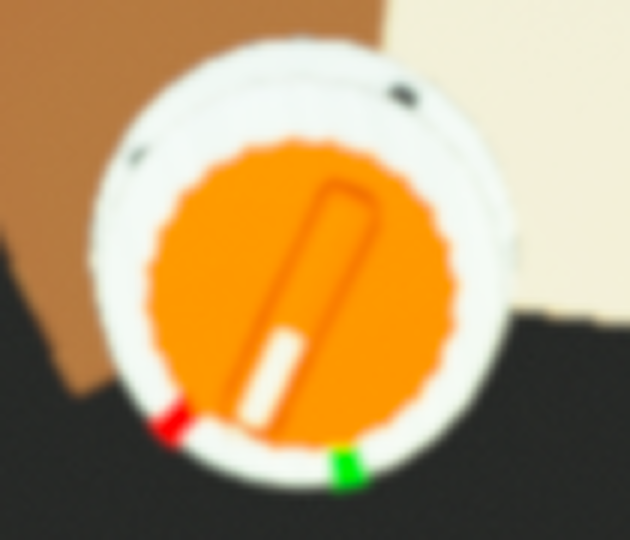

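Run:
```python
from h import *
np.set_printoptions(precision=4,suppress=True)
z=np.load("w1.npz");P=z["P"];r=np.hypot(P[...,0]-.467,P[...,1]+.035)
for a in(.06,.08,.1,.12,.14,.16):
    m=(r>a)&(r<=a+.02)&(P[...,2]<.25); print(a,P[m][P[m][:,2].argmax()])
print(delta([.467,-.035,.15],down(np.radians(-115.7))),delta([.467,-.035,.092],down(np.radians(-115.7))))
```

```text
0.06 [ 0.4663 -0.0991  0.0052]
0.08 [ 0.5597 -0.0668  0.1083]
0.1 [ 0.5823 -0.0059  0.1684]
0.12 [0.5955 0.0035 0.1692]
0.14 [ 0.6168 -0.0484  0.1831]
0.16 [0.5987 0.0583 0.1695]
[ 0.0119 -0.0071  0.1316  0.0004 -0.0001  0.4469] [ 0.0119 -0.0071  0.1896  0.0004 -0.0001  0.4469]
```

Run:
```python
from h import *
np.set_printoptions(precision=4,suppress=True)
P=np.load("w1.npz")["P"].reshape(-1,3)
im,d,P2,_=cam("top");P2=P2.reshape(-1,3)
for n,Q in(("w",P),("t",P2)):
    Q=Q[(Q[:,2]>.12)&(Q[:,2]<.25)&(np.hypot(Q[:,0]-.467,Q[:,1]+.035)<.2)&(Q[:,0]>.52)]
    for y in(-76,-90,-105,-116,-125,-133,-140):
        a=np.radians(y);u=(Q[:,:2]-[.467,-.035])
        dy=abs(u@[np.cos(a),np.sin(a)])-.094;dx=abs(u@[-np.sin(a),np.cos(a)])-.0375
        g=np.hypot(np.maximum(dx,0),np.maximum(dy,0));i=g.argmin();print(n,y,round(g[i],4),Q[i])
```

```text
w -76 0.0722 [ 0.5732 -0.0074  0.167 ]
w -90 0.0687 [ 0.5732 -0.0074  0.167 ]
w -105 0.0568 [0.581  0.0262 0.1517]
w -116 0.0396 [0.58   0.022  0.1624]
w -125 0.0271 [0.578  0.0141 0.1251]
w -133 0.0172 [0.5753 0.0046 0.148 ]
w -140 0.0106 [ 0.5734 -0.006   0.1363]
t -76 0.1077 [ 0.621  -0.0526  0.186 ]
t -90 0.1165 [ 0.621  -0.0526  0.186 ]
t -105 0.1123 [0.639  0.032  0.1797]
t -116 0.097 [0.6347 0.0047 0.1714]
t -125 0.0845 [0.6347 0.0047 0.1714]
t -133 0.0759 [ 0.6307 -0.0153  0.1736]
t -140 0.0681 [ 0.6267 -0.0277  0.1886]
```

>>> {"method": "move_arm", "body": {
  "deltas": [0.006,-0.004,0.03,0,0,0.15,1,0.012,-0.007,0.07,0,0,0.3,1,0.012,-0.007,0.11,0,0,0.447,1,0.012,-0.007,0.145,0,0,0.447,1,0.012,-0.007,0.17,0,0,0.447,1,0.012,-0.007,0.188,0,0,0.447,1,0.012,-0.007,0.188,0,0,0.447,0.6,0.012,-0.007,0.188,0,0,0.447,0.3],
  "squeeze": 12
}}

```text
t: 3.2
tool_pos: [0.4681, -0.0343, 0.0947]
orientation: [-3.063, 0.697, -0.003]
force: [0.9, -0.5, -0.4]
opening: 0.0775
gripper_force: 0.0
```

>>> {"method": "move_arm", "body": {
  "deltas": [0,0,0,0,0,0,0.1,0,0,0,0,0,0,0.05,0,0,0,0,0,0,0.05,0,0,0,0,0,0,0.05]
}}

```text
t: 3.7
tool_pos: [0.4673, -0.0338, 0.0937]
orientation: [3.063, -0.697, 0.0]
force: [0.6, 0.3, 0.4]
opening: 0.0379
gripper_force: 0.0
```

Run:
```python
from h import *
np.set_printoptions(precision=4,suppress=True)
s=robot.read_state();print({k:s[k] for k in("t","q","tool_pos","force","wrist_torque","opening","gripper_force")});print(delta([.467,-.035,.0935],down(np.radians(-76.2))))
im,d,P,_=cam("wrist");save("w2.png",im)
```

```text
{'t': 3.7, 'q': array([-0.1817, -0.1628,  1.9597, -0.    ,  1.3445,  1.8362]), 'tool_pos': array([ 0.4673, -0.0338,  0.0937]), 'force': array([0.5631, 0.3463, 0.3576]), 'wrist_torque': array([0.0717, 0.0002, 0.0331]), 'opening': 0.03793792970200708, 'gripper_force': 0.0}
[ 0.0002  0.0012  0.0002  0.     -0.0002 -0.688 ]
```

View pics/w2.png

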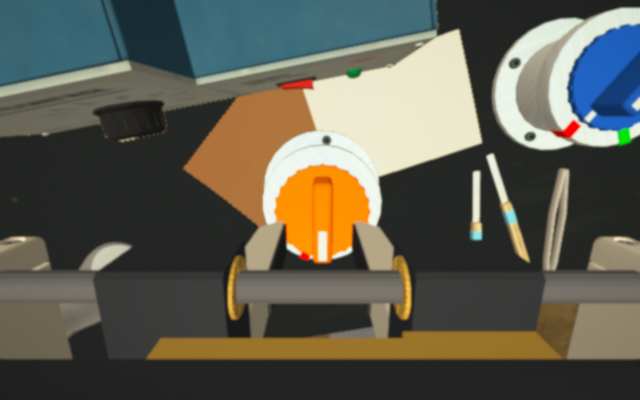

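The fingers straddle the bar, which is upright in the picture at (322,210) with its pointer toward the gripper. Now I close on it.

>>> {"method": "move_arm", "body": {
  "deltas": [0,0.001,0,0,0,0,0,0,0.001,0,0,0,0,0,0,0.001,0,0,0,0,0,0,0.001,0,0,0,0,0,0,0.001,0,0,0,0,0]
}}

```text
t: 4.38
tool_pos: [0.4669, -0.0347, 0.0936]
orientation: [-3.063, 0.697, -0.0]
force: [0.0, -0.6, -0.2]
opening: 0.0005
gripper_force: 0.0
```

Run:
```python
from h import *
np.set_printoptions(precision=4,suppress=True)
im,d,P,_=cam("wrist");w=im[100:400,170:490];
im2,d2,P2,_=cam("scene");c=im2[170:270,200:340]
save("w3.png",np.hstack([cv2.resize(w,(427,400)),cv2.resize(c,(373,400))[:, :]]))
np.savez("w3.npz",im=im,P=P)
print(robot.read_state()["opening"])
```

```text
0.0010391234840101886
```

View pics/w3.png

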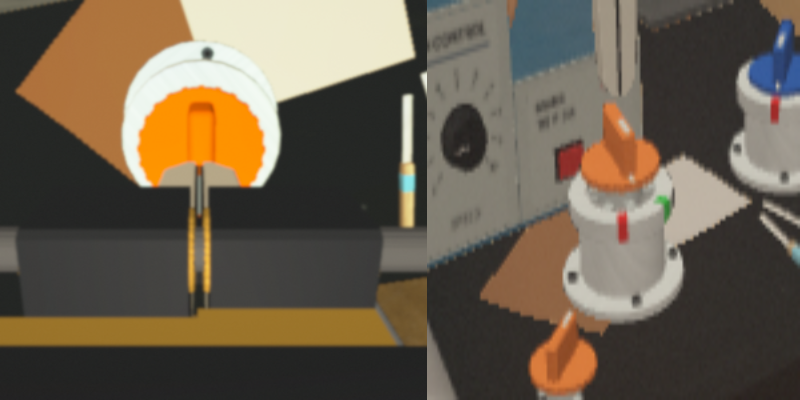

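Run:
```python
from h import *
np.set_printoptions(precision=4,suppress=True)
m=robot.camera_model("wrist");K=m["K"];T=np.linalg.inv(m["tool_from_camera"])
for z in(-.02,-.008,0,.011):
    p=K@(T@[0,0,z,1])[:3];print(z,p[:2]/p[2])
f=np.load("w3.npz");P=f["P"]
for v in range(170,300,8):print(v,P[v,322],f["im"][v,322])
im,d,P,_=cam("scene");print("tips_ahead",robot.tips_ahead)
for v in range(175,215,3):print(v,P[v,268],im[v,268])
mm=robot.camera_model("scene")
for X in([.467,-.035,.083],[.467,-.035,.104]):
    p=mm["K"]@(mm["R"]@X+mm["t"]);print(X,p[:2]/p[2])
```

```text
-0.02 [319.7819 231.1423]
-0.008 [319.7156 224.2301]
0 [319.6757 220.0601]
0.011 [319.6255 214.8183]
170 [ 0.4939 -0.0495  0.0774] [254 147   0]
178 [ 0.4912 -0.0481  0.0902] [203  88   0]
186 [ 0.4892 -0.047   0.1036] [253 136   0]
194 [ 0.4849 -0.0449  0.1045] [254 147   0]
202 [ 0.4803 -0.0427  0.1044] [254 147   0]
210 [ 0.4757 -0.0405  0.1045] [254 148   0]
218 [ 0.4709 -0.0382  0.1042] [254 148   0]
226 [ 0.4744 -0.0396  0.1288] [136 123  99]
234 [ 0.4746 -0.0396  0.1406] [117 109  90]
242 [ 0.4732 -0.0389  0.1472] [106  98  81]
250 [ 0.4732 -0.0388  0.1563] [95 88 73]
258 [ 0.4972 -0.0495  0.2176] [105  81  41]
266 [ 0.4966 -0.0491  0.2204] [131  98  41]
274 [ 0.4946 -0.0482  0.2201] [142 115  74]
282 [ 0.4931 -0.0475  0.221 ] [147 125  92]
290 [ 0.4922 -0.047   0.2228] [151 131 103]
298 [ 0.4897 -0.0458  0.2218] [145 124  92]
tips_ahead 0.011
175 [ 0.4617 -0.0227  0.167 ] [158 148 131]
178 [ 0.4617 -0.0222  0.1601] [159 148 131]
181 [ 0.4605 -0.0207  0.1537] [159 149 132]
184 [ 0.4622 -0.0218  0.1458] [159 149 132]
187 [ 0.4615 -0.0207  0.1391] [159 148 131]
190 [ 0.4619 -0.0206  0.1319] [160 149 132]
193 [ 0.5416 -0.0967  0.0794] [133 128 116]
196 [ 0.4871 -0.0438  0.1031] [219 124  62]
199 [ 0.4746 -0.0314  0.1029] [203 115  59]
202 [ 0.473  -0.0294  0.0966] [164  89  46]
205 [ 0.4761 -0.0319  0.0873] [160  87  46]
208 [ 0.4773 -0.0325  0.0791] [195 109  55]
211 [ 0.4676 -0.0228  0.0778] [218 126  65]
214 [ 0.454  -0.0093  0.0791] [218 126  63]
[0.467, -0.035, 0.083] [271.8332 207.2869]
[0.467, -0.035, 0.104] [271.4421 198.9248]
```

Run:
```python
from h import *
np.set_printoptions(precision=4,suppress=True)
P=np.load("w1.npz")["P"];im=np.load("w1.npz")["im"]
for u in(222,230,236,405,412,420):
    for v in(224,230,236,244):print(u,v,P[v,u]-[.4551,-.0417,.2816],im[v,u])
```

```text
222 224 [0.009  0.0551 0.0314] [187 172 139]
222 230 [0.0093 0.0521 0.0413] [199 183 149]
222 236 [0.0096 0.0493 0.0503] [184 169 137]
222 244 [0.0075 0.048  0.0553] [35 33 31]
230 224 [0.0094 0.0503 0.0324] [197 181 146]
230 230 [0.0081 0.0488 0.0381] [96 89 73]
230 236 [0.0063 0.0479 0.0421] [24 23 23]
230 244 [0.0026 0.0476 0.0441] [23 23 22]
236 224 [0.0078 0.0483 0.028 ] [53 50 44]
236 230 [0.0052 0.0478 0.0306] [25 24 24]
236 236 [0.0017 0.0479 0.0309] [26 24 22]
236 244 [-0.0029  0.0481  0.0316] [24 23 23]
405 224 [ 0.0095 -0.0464  0.0327] [166 152 124]
405 230 [ 0.008  -0.0451  0.0379] [36 34 31]
405 236 [ 0.0047 -0.0452  0.0384] [29 27 27]
405 244 [ 0.0002 -0.0455  0.0387] [28 26 26]
412 224 [ 0.0095 -0.0503  0.0328] [198 182 148]
412 230 [ 0.0096 -0.0476  0.042 ] [195 179 145]
412 236 [ 0.0081 -0.0463  0.0467] [95 87 72]
412 244 [ 0.0056 -0.0452  0.051 ] [28 26 26]
420 224 [ 0.0094 -0.0548  0.0326] [148 137 111]
420 230 [ 0.0095 -0.0518  0.0418] [199 183 148]
420 236 [ 0.0092 -0.0494  0.0494] [199 183 148]
420 244 [ 0.0087 -0.0467  0.058 ] [151 138 113]
```

>>> {"method": "move_arm", "body": {
  "deltas": [0,0,-0.01,0,0,0,0.2,0,0,-0.01,0,0,0,0.5,0,0,-0.01,0,0,0,0.5,0,0,-0.01,0,0,0,0.5,0,0,-0.01,0,0,0,0.5,0,0,-0.01,0,0,0,0.5]
}}

```text
t: 5.28
tool_pos: [0.4667, -0.0347, 0.1034]
orientation: [3.063, -0.697, -0.001]
force: [-0.9, -0.1, -0.0]
opening: 0.0464
gripper_force: 0.0
```

Run:
```python
from h import *
np.set_printoptions(precision=4,suppress=True)
im,d,P,_=cam("scene");s=robot.read_state();print(s["tool_pos"],s["opening"],s["force"])
grey=(im.max(2).astype(int)-im.min(2)<60)&(np.hypot(P[...,0]-.467,P[...,1]+.035)<.06)&(P[...,2]>.108)&(P[...,2]<.3)
v,u=np.nonzero(grey)
for a in range(u.min(),u.max()+1,2):
    m=u==a
    if m.any(): i=v[m].max();print(a,i,P[i,a],im[i,a])
im,d,P,_=cam("wrist");P=P-s["tool_pos"]
R=Rn.from_rotvec(s["orientation"]).as_matrix();Q=P@R
m=(abs(Q[...,0])<.03)&(abs(Q[...,1])<.07)&(d>.02)&(Q[...,2]<-.008);print("wrist max tool z of fingers",np.sort(Q[m][:,2])[-20:],Q[m][np.argsort(Q[m][:,2])[-5:]])
```

```text
[ 0.4668 -0.0347  0.1034] 0.04643163285514023 [ 0.5147  0.4029 -0.2787]
241 138 [0.5037 0.0112 0.2511] [49 44 43]
243 151 [0.5094 0.0032 0.2191] [77 67 58]
245 156 [0.4961 0.0101 0.2121] [121 107  90]
247 158 [0.4834 0.016  0.2117] [149 137 120]
249 159 [0.4744 0.0185 0.212 ] [150 134 115]
251 167 [ 0.4906 -0.0002  0.1854] [129 116  99]
253 182 [ 0.4878 -0.0007  0.1507] [96 93 86]
255 187 [0.4799 0.0014 0.1414] [145 135 119]
257 189 [0.473  0.0021 0.1386] [157 146 130]
259 191 [ 0.473  -0.0035  0.132 ] [110 104  92]
261 191 [ 0.4682 -0.0051  0.1328] [156 146 129]
263 157 [0.4482 0.0023 0.2176] [91 76 59]
265 152 [ 0.4438 -0.      0.2289] [70 66 63]
267 152 [ 0.4455 -0.0074  0.2267] [63 59 56]
269 152 [ 0.4434 -0.0113  0.2262] [68 63 60]
271 152 [ 0.4431 -0.0169  0.2249] [40 36 34]
273 151 [ 0.4391 -0.019   0.2273] [74 70 67]
275 151 [ 0.4383 -0.0242  0.2263] [68 62 61]
277 151 [ 0.4366 -0.0285  0.2255] [55 51 49]
279 185 [ 0.4618 -0.0561  0.1331] [70 65 60]
281 187 [ 0.4512 -0.0515  0.1322] [52 45 40]
283 188 [ 0.4466 -0.0532  0.1304] [101  93  84]
285 186 [ 0.4423 -0.0555  0.1357] [128 119 106]
287 183 [ 0.4436 -0.0637  0.1401] [129 118 106]
289 153 [ 0.4198 -0.0477  0.2197] [72 64 59]
291 153 [ 0.4195 -0.0537  0.2183] [87 75 66]
293 152 [ 0.4164 -0.0567  0.2204] [73 59 49]
295 152 [ 0.4147 -0.0613  0.2196] [72 58 48]
wrist max tool z of fingers [-0.0275 -0.0275 -0.0275 -0.0275 -0.0274 -0.0274 -0.0273 -0.0272 -0.0272
 -0.0272 -0.0272 -0.0271 -0.027  -0.027  -0.027  -0.027  -0.0269 -0.0269
 -0.0265 -0.0264] [[ 0.0089 -0.0267 -0.027 ]
 [ 0.0089 -0.0262 -0.0269]
 [ 0.0028  0.0226 -0.0269]
 [ 0.0087  0.0282 -0.0265]
 [ 0.0057  0.0225 -0.0264]]
```

Both cameras put the fingertips about 27 mm behind the TCP rather than 11 mm ahead, so the fingers closed above the bar without touching it. I'll go lower, using the measured tip height.

>>> {"method": "move_arm", "body": {
  "deltas": [0,0,0.015,0,0,0,0.4,0,0,0.03,0,0,0,0.4,0,0,0.04,0,0,0,0.4,0,0,0.045,0,0,0,0.4,0,0,0.045,0,0,0,0.4]
}}

```text
t: 6.0
tool_pos: [0.4665, -0.0347, 0.0581]
orientation: [3.063, -0.697, -0.001]
force: [0.9, -0.4, 0.1]
opening: 0.0373
gripper_force: 0.0
```

Run:
```python
from h import *
np.set_printoptions(precision=4,suppress=True)
im,d,P,_=cam("wrist");s=robot.read_state();print(s["t"],s["tool_pos"],s["opening"],s["force"]);W=P
P=P-s["tool_pos"];Q=P@Rn.from_rotvec(s["orientation"]).as_matrix()
g=(im.max(2).astype(int)-im.min(2)<75)&(abs(Q[...,0])<.012)&(abs(Q[...,1])<.045)&(abs(Q[...,1])>.015)&(W[...,2]>.0)&(d>.02)
print(np.sort(W[g&(W[...,2]>.07)][:,2])[:10])
im2=cam("scene")[0];save("s4.png",np.hstack([cv2.resize(im[100:300,210:430],(440,400)),cv2.resize(im2[170:270,220:310],(360,400))]))
```

```text
6.05 [ 0.4669 -0.0348  0.0586] 0.037163593927159455 [ 0.4965 -0.4627  0.1638]
[0.0726 0.0749 0.0764 0.0765 0.0766 0.0775 0.0776 0.0776 0.0777 0.0779]
```

View pics/s4.png

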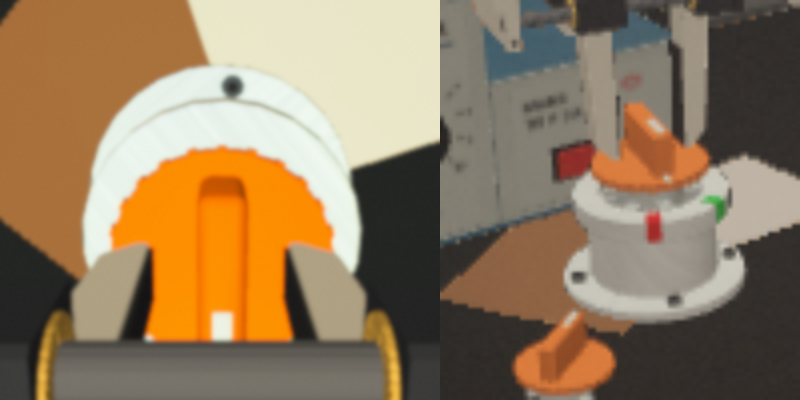

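The fingertips now straddle the bar just above the disc, so I close.

>>> {"method": "move_arm", "body": {
  "deltas": [0,0,0,0,0,0,0,0,0,0,0,0,0,0,0,0,0,0,0,0,0,0,0,0,0,0,0,0]
}}

```text
t: 6.6
tool_pos: [0.467, -0.0349, 0.0587]
orientation: [3.063, -0.697, 0.001]
force: [-0.1, -1.1, 1.2]
opening: 0.013
gripper_force: 12.0
```

Gripped: the opening reads 13 mm, which matches the bar. Now I turn it anticlockwise to green.

>>> {"method": "move_arm", "body": {
  "deltas": [0,0,0,0,0,-0.12,0,0,0,0,0,0,-0.24,0,0,0,0,0,0,-0.36,0,0,0,0,0,0,-0.48,0,0,0,0,0,0,-0.6,0,0,0,0,0,0,-0.688,0,0,0,0,0,0,-0.688,0,0,0,0,0,0,-0.688,0]
}}

```text
t: 7.6
tool_pos: [0.4666, -0.0347, 0.0583]
orientation: [-3.119, -0.374, 0.001]
force: [1.1, 0.2, -2.9]
opening: 0.013
gripper_force: 12.0
```

>>> {"method": "move_arm", "body": {
  "deltas": [0,0,0,0,0,0,0.25,0,0,0,0,0,0,0.25,0,0,0,0,0,0,0.25,0,0,0,0,0,0,0.25]
}}

```text
t: 8.1
tool_pos: [0.467, -0.0348, 0.0587]
orientation: [3.119, 0.377, 0.0]
force: [-0.4, 0.1, 0.2]
opening: 0.0231
gripper_force: 0.0
```

Run:
```python
from meas import *
np.set_printoptions(precision=4,suppress=True)
im,d,P,_=cam("wrist");s=robot.read_state();print(s["t"],s["q"],s["tool_pos"],s["opening"],s["force"])
hsv=cv2.cvtColor(im,cv2.COLOR_RGB2HSV)
o=(hsv[...,0]>=5)&(hsv[...,0]<20)&(hsv[...,1]>140)&(np.hypot(P[...,0]-.467,P[...,1]+.035)<.04)&(P[...,2]<.12)
print(np.histogram(P[o][:,2],bins=np.arange(.05,.115,.005)), np.percentile(P[o][:,2],[25,50,75,98]))
im2,_,P2,_=cam("scene");meas(im2,P2,(.467,-.035),.089)
save("s5.png",np.hstack([cv2.resize(im[100:300,210:430],(440,400)),cv2.resize(im2[170:270,220:310],(360,400))]))
```

```text
8.15 [-0.1839 -0.124   1.9925  0.      1.273   1.1462] [ 0.4669 -0.0347  0.0586] 0.02319410003877421 [0.9366 0.6044 0.0037]
(array([   0,    0,  324, 3972,   36,   41,   46,  235, 1403,   62,   15,
         30]), array([0.05 , 0.055, 0.06 , 0.065, 0.07 , 0.075, 0.08 , 0.085, 0.09 ,
       0.095, 0.1  , 0.105, 0.11 ])) [0.0657 0.0663 0.0899 0.0949]
disc [ 0.4647 -0.0363] 39.039955139160156 0.06652313623899314
bar n 332 [ 0.461  -0.0301] len/wid sd [0.0192 0.0067] axis deg 99.97025240918894 z 0.12994337935423472
ext 0.05900969275095202 0.05170471287261919 mid [ 0.4616 -0.0337]
green 14 [-0.0438 -0.0095] az -167.77615326315612 r 0.04477020182604079 z 0.05821625136898059
red 23 [-0.0327  0.0312] az 136.38246483483925 r 0.0451908339945337 z 0.05678677265982224
white 749 [-0.0148  0.0311] az 115.36479846412362 r 0.03445658439543458 z 0.24496070449915858
rim [ 0.4647 -0.0327] 46.86085891723633
```

View pics/s5.png

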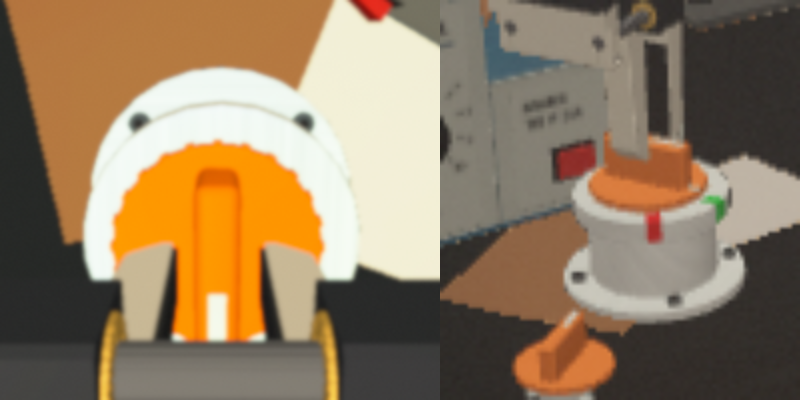

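The cap has dropped in: its disc top is at 66 mm. I lower 12 mm and grip again.

>>> {"method": "move_arm", "body": {
  "deltas": [0,0,0.008,0,0,0,0.25,0,0,0.011,0,0,0,0.25,0,0,0.011,0,0,0,0,0,0,0.011,0,0,0,0,0,0,0.011,0,0,0,0]
}}

```text
t: 8.82
tool_pos: [0.4666, -0.0347, 0.0474]
orientation: [-3.119, -0.377, 0.001]
force: [-0.8, -0.2, -2.4]
opening: 0.0128
gripper_force: 12.0
```

>>> {"method": "move_arm", "body": {
  "deltas": [0,0,0,0,0,0.12,0,0,0,0,0,0,0.24,0,0,0,0,0,0,0.36,0,0,0,0,0,0,0.48,0,0,0,0,0,0,0.6,0,0,0,0,0,0,0.72,0,0,0,0,0,0,0.84,0,0,0,0,0,0,0.94,0,0,0,0,0,0,0.995,0,0,0,0,0,0,0.995,0,0,0,0,0,0,0.995,0]
}}

```text
t: 10.2
tool_pos: [0.4668, -0.0347, 0.0475]
orientation: [2.922, -1.155, -0.0]
force: [0.2, -0.0, -2.3]
opening: 0.0127
gripper_force: 12.0
```

>>> {"method": "move_arm", "body": {
  "deltas": [0,0,0,0,0,0,0.3,0,0,0,0,0,0,0.3,0,0,0,0,0,0,0.3,0,0,0,0,0,0,0.3,0,0,-0.03,0,0,0,0.3,0,0,-0.07,0,0,0,0.4,0,0,-0.12,0,0,0,0.6,0,0,-0.17,0,0,0,0.8,0,0,-0.21,0,0,0,1,0,0,-0.21,0,0,0,1,0,0,-0.21,0,0,0,1]
}}

```text
t: 11.58
tool_pos: [0.4666, -0.0347, 0.2569]
orientation: [2.921, -1.157, -0.001]
force: [-0.4, 0.4, 0.9]
opening: 0.0825
gripper_force: 0.0
```

Run:
```python
from meas import *
np.set_printoptions(precision=4,suppress=True)
im,d,P,_=cam("wrist");s=robot.read_state();print(s["t"],s["tool_pos"],s["opening"],s["force"])
meas(im,P,(.467,-.035),.085)
r=robot.recognise("wrist","cap");print(r)
u,v=r[0]["uv"];u,v=318,175
save("s6.png",cv2.resize(im[100:250,220:420],(800,600),interpolation=cv2.INTER_CUBIC))
```

```text
11.625 [ 0.4662 -0.0346  0.2561] 0.08685344006342689 [0.291  0.4552 0.2071]
disc [ 0.4658 -0.0329] 35.35099792480469 0.06570323655174662
bar n 477 [ 0.469  -0.0353] len/wid sd [0.0152 0.0036] axis deg 137.34755008200068 z 0.09373205894450387
ext 0.05327711443364404 0.012228298241021939 mid [ 0.4681 -0.0345]
green 40 [-0.04   -0.0105] az -165.34234667769388 r 0.0413523321422679 z 0.06049219739574749
red 35 [-0.0305  0.0289] az 136.52099110268526 r 0.042007669948718636 z 0.060423134712270676
white 3863 [-0.0039 -0.0131] az -106.43991525028035 r 0.013659699043580113 z 0.3300324464105604
rim [ 0.4675 -0.0352] 46.03530502319336
[{'uv': [285.2, 254.6], 'confidence': 0.93}, {'uv': [316.6, 171.5], 'confidence': 0.87}, {'uv': [614.3, 62.4], 'confidence': 0.56}]
```

View pics/s6.png

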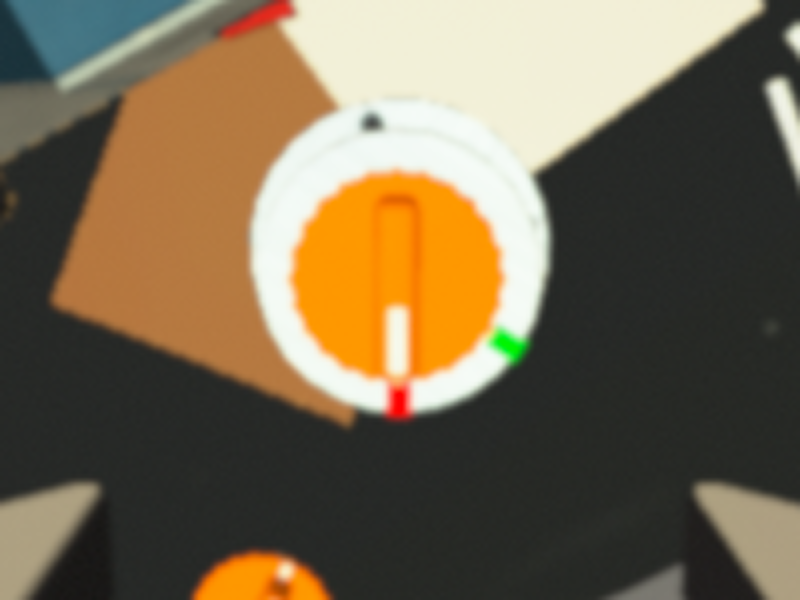

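The pointer meets the red mark at (398,390). The disc is seated on the rim and the gripper is clear.

```bash
python3 -c "
from plant import robot
print(robot.close_job())"
```

```text
the job is handed in; nothing more can be done
None
```

The orange cap was turned back to green, dropped fully into the pot, turned forward to within about 1° of the red mark and released, and the job was handed in at about 11.6 s with the gripper clear.

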